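# Stock the soap keeper and take its outer cap off to air

### The arm

A 6-joint arm with a two-finger parallel gripper is mounted at the origin on the work surface. World frame = base frame: x ahead of the robot, y to its left, z up, the work surface at z = 0. Lengths are in m, angles in rad, forces in N, time in s.
With the tool pointing down it reaches from about 0.25 to 0.775 m from the base axis. Payload 4 kg.
Tool frame: the origin (TCP) lies on the centre line of the jaws, within the pads' length; the fingertips stand 25 mm ahead of it and the grasp point (between the pads) lies 6 mm ahead of it; z points along the fingers, y is the line along which they close (so a half turn about z gives the same grasp; the last joint's range is limited). The gripper opens to 94 mm and grips with 3 to 60 N. Pads are 16 mm wide; open, the fingers measure 119 mm over their backs; the gripper's body (75 mm by 177 mm) begins 78 mm behind the grasp point.
Start: joints at [-1.371, 0.087, 1.371, -0, 1.684, -0.103], TCP at [0.164, -0.525, 0.231] pointing down, gripper open.
Joint ranges: [-3.1, 3.1], [-0.76, 2.03], [0.27, 2.55], [-1.08, 4.22], [0.17, 2.65], [-2.57, 2.57]. Speed limits (rad/s): [2.79, 2.79, 3.14, 3.14, 3.14, 3.14].

### API

Orientations are given as [roll, pitch, yaw] about the fixed x, y, z axes, in that order (R = Rz(yaw) Ry(pitch) Rx(roll)).
In Python, from bench import sensors, optics, ticket gives the robot as it stands.
- The arm moves only by the tool send_rows, never from a script. Its argument "rows" is a list of rows, each a list of 6 numbers: the shift along the world's x, y, z in mm, then the turn, a rotation vector about the world's x, y, z in rad. In form: [[x, y, z, wx, wy, wz], ...]. A call has 1 to 8 rows; each row shifts and turns the commanded pose from where the row before left it; what a row does not reach is not made up. A row lasts 1/12 s, in which the tool goes at most 41.7 mm and 7.16 degrees, less where a joint would pass 70% of its speed; a pose out of reach is approached as far as the arm can. A call is refused whole if a number of a shift passes 41.7 or a number of a turn 0.125, either way. A call with a gripper value outside its range is refused whole. "grip" is the finger opening in mm, from 0 to 94, set as the call begins (left out, the last holds). The fingers move at their own pace and stop on an object; the grip force is fixed at half the most. Time passes only in rows, so rows that do not move let the fingers close. It gives the time, the measured TCP pose, the force, the opening and the grip force at its end, in the units of the state.
- sensors.get_obs(): the state, without advancing time (a new reading comes with each control period).
- optics.snapshot(name): name is "scene" or "side" or "wrist"; returns the picture (400x640x3 uint8, red, green, blue); there is no depth.
- optics.camera_model(name): a dict with "vertical_fov" (degrees; the focal length in pixels is half the picture's height over the tangent of half this angle, whatever the lens; pixels are square), "cx", "cy" (the principal point, pixels), "R" (3x3) and "t" (3): a world point X has camera coordinates R X + t. Camera axes: x right, y down, z forward; pixel columns grow to the right and rows downward; lengths in m; the calibration is good to about 2 mm. A picture is of the moment at which its call begins: read the wrist's pose just before it. camera_model takes no time and is no camera call; for the wrist camera it gives the pose at the moment of the call.
- ticket.close_job(): hands the job in; it is judged then, once.
The state is a dict: "time": time; "joint_positions": joint angles; "qvel": joint speeds; "joint_torque": joint torques, N m; "tool_pos": TCP position; "ee_rot": TCP orientation; "wrist_force": force on the tool from outside, world axes, zero at the start; "wrist_torque": the same for the moment, N m; "width": finger opening in m; "finger_force": force on a finger pad.
Only numpy, scipy, OpenCV 4.12 (cv2) and the standard library are available. Lean on these libraries where they do the work, as an engineer would, in place of code of your own. Each camera call takes 0.05 s, during which the arm holds its last target. There are 200 camera calls.

### The job

Stock the laundry soap keeper: lay the cork disc, centred, on the green soap cake in the blue dish, then set the yellow soap cake centred on the cork. Bring the two nested covers over together (lifting the inner cover's black knob brings both), lower them gently over the soap until the inner cover stands level on the dish floor with the blue cap still on it, and let go; then lift off the blue cap alone (its yellow collar is the grip), leaving the inner cover sitting in the dish undisturbed. Finish still holding the cap up, level and still, with all of it higher than the black knob; drop nothing and leave the spray can, brush and peg tub alone.

Things in the scene. Friction and masses are not known exactly. Their poses are not given: they have to be found in the camera images.
- dish: Blue round soap dish fixed to the bench. Origin: centre of its underside, z up. Flat inner floor 8 mm above the origin, 112 mm across; the rim flares outward to 136 mm outer diameter at 16 mm above the origin, so the inner cover (102 mm) drops inside with about 5 mm to spare all round. It may stand left, middle or right.
- cake_low: Green round soap cake, 54 mm diameter, 24 mm thick, loose, lying in the middle of the dish floor. Origin: centre of its underside, z up.
- cake_new: Yellow round soap cake, 54 mm diameter, 24 mm thick, 70 g, lying on the bench with the cork disc on top of it. Origin: centre of its underside, z up.
- cork: Stiff cork separator disc, 62 mm diameter, 5 mm thick, 15 g, at first lying loose on top of the yellow cake, overhanging it by about 4 mm all round. Grip it across its diameter. Origin: centre of its underside, z up.
- bell: Inner cover: loose grey bell, open below, rim on the bench, 220 g. Outer diameter 102 mm, inner 94 mm, inside height 62 mm (finished soap stack: 53 mm), vented flat top at 66 mm. Plain round black knob, 18 mm diameter, from 66 to 112 mm above the origin; its upper 22 mm stick out above the cap's collar. Lifted by the knob it takes the cap along. Origin: centre of its open underside, z up.
- cap: Outer cap: blue lid, 140 g, resting loose on the bell, its origin 40 mm above the bell's. Origin: centre of the skirt's lower edge, z up. Skirt 120 mm outer, 112 mm inner diameter; underside of the top 26 mm, top face 30 mm above the origin. Round yellow collar, 48 mm outer, 32 mm inner diameter, from 30 to 50 mm; the knob passes through it with 7 mm to spare. Lifts straight up.
- spray_can: Bystander: upright green spray can, 54 mm diameter, 150 mm high, at the right. Origin: centre of its underside.
- brush: Bystander: wooden scrubbing brush with pale bristles down, 150 x 50 x 44 mm, beyond the work. Origin: centre of its underside, x along it.
- peg_tub: Bystander: small blue tub of coloured clothes pegs, 100 x 120 x 60 mm, at the left. Origin: centre of its underside.

How it is judged:
On the way, in this order (a step that is already met when the one before it is completed fails the run):
1. the cork disc lies centred on the green cake in the dish, let go (horizontal distance between cork and cake_low below 0.012 m and z of cork in the frame of cake_low between 0.022 and 0.027 m and horizontal distance between cake_low and dish below 0.012 m and z of cake_low in the frame of dish below 0.0105 m and contact force between the fingers and cork below 0.1 N), for 0.2 s.
2. the yellow cake lies centred on the cork disc, let go (horizontal distance between cork and cake_low below 0.012 m and z of cork in the frame of cake_low between 0.022 and 0.027 m and horizontal distance between cake_low and dish below 0.012 m and z of cake_low in the frame of dish below 0.0105 m and horizontal distance between cake_new and cork below 0.012 m and z of cake_new in the frame of cork between 0.003 and 0.0075 m and angle between cake_new's own z axis and vertical below 0.1 rad and contact force between the fingers and cake_new below 0.1 N), for 0.2 s.
3. the inner cover stands level in the dish over the soap with the cap still resting on it, knob let go (horizontal distance between bell and dish below 0.009 m and z of each of bell, cake_low in the frame of dish below 0.0105 m and angle between bell's own z axis and vertical below 0.05 rad and horizontal distance between cork and cake_low below 0.012 m and z of cork in the frame of cake_low between 0.022 and 0.027 m and horizontal distance between cake_low and dish below 0.012 m and horizontal distance between cake_new and cork below 0.012 m and z of cake_new in the frame of cork between 0.003 and 0.0075 m and angle between cake_new's own z axis and vertical below 0.1 rad and contact force between the fingers and bell below 0.1 N and z of cap in the frame of bell below 0.043 m), for 0.2 s.
At the end, for the whole second after the job is handed in: Green cake, cork and yellow cake stacked flat in the dish, each within 12 mm of the one below; inner cover on the dish floor within 9 mm of centre, level, untouched; cap held still in the fingers, within 0.2 rad of level, its lower edge over 112 mm above the inner cover's lower edge (horizontal distance between cork and cake_low below 0.012 m and z of cork in the frame of cake_low between 0.022 and 0.027 m and horizontal distance between cake_low and dish below 0.012 m and z of each of cake_low, bell in the frame of dish below 0.0105 m and horizontal distance between cake_new and cork below 0.012 m and z of cake_new in the frame of cork between 0.003 and 0.0075 m and angle between cake_new's own z axis and vertical below 0.1 rad and horizontal distance between bell and dish below 0.009 m and angle between bell's own z axis and vertical below 0.05 rad and contact force between each of the arm, the fingers, cap and bell below 0.1 N and z of cap in the frame of bell above 0.112 m and contact force between the fingers and cap above 1 N and angle between cap's own z axis and vertical below 0.2 rad and linear speed of cap below 0.03 m/s and contact force between cap and dish below 0.1 N and linear speed of bell below 0.02 m/s); the arm keeps its last pose, push and grip.
It fails at once if the cap comes off while the inner cover is not seated in the dish, or the inner cover is lifted, tipped or shifted out of its seat once the cap is off (z of cap in the frame of bell above 0.055 m and not (horizontal distance between bell and dish below 0.012 m and z of bell in the frame of dish below 0.012 m and angle between bell's own z axis and vertical below 0.08 rad)).
It fails at once if the inner cover is dropped (linear speed of bell above 0.5 m/s and contact force between the fingers and bell below 0.05 N).
It fails at once if a soap cake or the cork disc is dropped ((linear speed of cake_new above 0.5 m/s and contact force between the fingers and cake_new below 0.05 N) or (linear speed of cork above 0.5 m/s and contact force between the fingers and cork below 0.05 N)).
It fails at once if the spray can, brush or peg tub is pushed or knocked (distance of any of spray_can, brush, peg_tub from where it was at the start of the episode above 0.03 m).
It also fails if it takes over 72 s, if anything falls off the work surface, if the arm or the gripper's body presses on something with over 40 N, if the wrist force passes 120 N, or if a joint passes its speed limit or range.

## Working session

There is one attempt and no reset: what is moved stays moved. The work goes in short steps, Python scripts to look and compute and a tool call to move; the robot and the scene stay as the last step left them, time stands still between calls to the robot, and variables do not carry over. Pictures are saved under pics/ and viewed, at most 10 in all, crops included, and the job is handed in when it is done.

Besides the shell and the picture viewer there is one more tool, called after "Emit:" as a command line: name --pt "numbers of a row" for each row, then --argument value for the rest. send_rows: Moves the arm, as the interface text tells. Its arguments: {"type":"object","properties":{"rows":{"type":"array"},"grip":{"type":"number"}},"required":["rows"]}

```bash
mkdir -p pics
python3 - <<'E'
from bench import sensors, optics
import cv2
o=sensors.get_obs(); print(o['time'],o['tool_pos'],o['ee_rot'],o['width'],o['wrist_force'])
for n in ['scene','side']:
    im=optics.snapshot(n); cv2.imwrite(f'pics/{n}0.png',im[:,:,::-1]); m=optics.camera_model(n); print(n,m)
E
```

```text
0.0 [ 0.1638951  -0.52449972  0.22930193] [-3.13936723e+00 -2.10509354e-04  3.02777852e-01] 0.09395153901232155 [-0.16564168  0.03723053  0.86066055]
scene {'vertical_fov': 55.933187369862345, 'cx': 328.4936719883493, 'cy': 198.64507801947136, 'R': array([[ 0.16676564,  0.98595507,  0.0090451 ],
       [ 0.56941546, -0.08881432, -0.81723806],
       [-0.80495668,  0.14143765, -0.57622924]]), 't': array([-0.12994891, -0.29911863,  1.6613177 ])}
side {'vertical_fov': 56.336154847861984, 'cx': 320.9203314757459, 'cy': 194.87716971248696, 'R': array([[-0.76751381, -0.64053259, -0.025309  ],
       [-0.2972787 ,  0.3906363 , -0.8712225 ],
       [ 0.56793302, -0.66115148, -0.49023546]]), 't': array([0.4930329 , 0.24672185, 0.78674222])}
```

View pics/scene0.png

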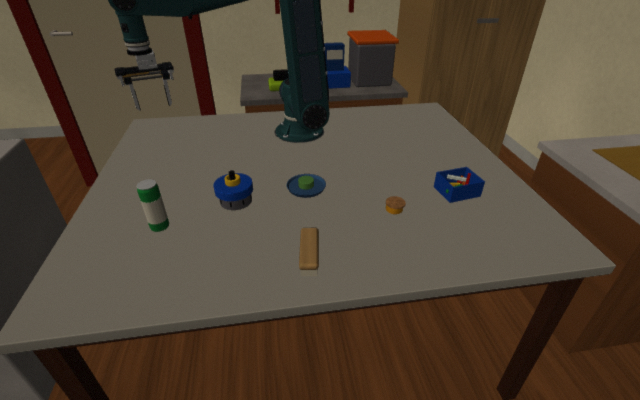

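View pics/side0.png

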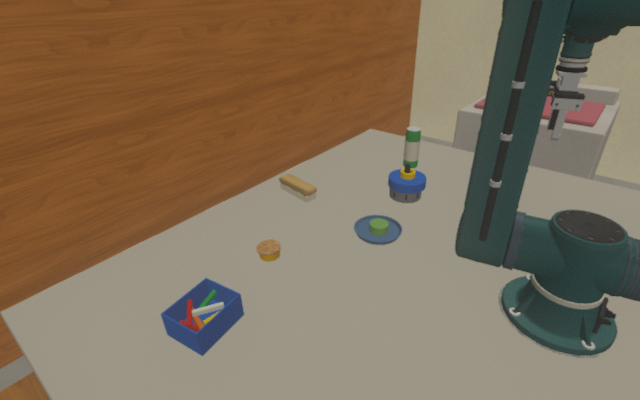

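The scene view shows the dish at about (306,185), the cork on the yellow cake at (395,201), the knob at (232,174), the can at (153,205), the brush at (309,248) and the tub at (459,184). In the side view the dish is at (378,229), the cork at (269,245) and the knob at (407,168).

```bash
cat > h.py <<'E'
from bench import sensors, optics
import numpy as np, cv2
def ray(m,u,v):
    f=200/np.tan(np.radians(m['vertical_fov'])/2)
    R=np.array(m['R']);t=np.array(m['t'])
    return -R.T@t, R.T@np.array([(u-m['cx'])/f,(v-m['cy'])/f,1])
def plane(m,u,v,z):
    c,d=ray(m,u,v); return c+d*(z-c[2])/d[2]
def proj(m,X):
    f=200/np.tan(np.radians(m['vertical_fov'])/2)
    p=np.array(m['R'])@np.array(X)+np.array(m['t']); return np.array([m['cx'],m['cy']])+f*p[:2]/p[2]
def tri(rs):
    A=0;b=0
    for c,d in rs:
        d=d/np.linalg.norm(d);P=np.eye(3)-np.outer(d,d);A=A+P;b=b+P@c
    return np.linalg.solve(A,b)
E
python3 - <<'E'
from h import *
np.set_printoptions(precision=4,suppress=True)
S=optics.camera_model('scene');D=optics.camera_model('side')
for n,z,a,b in [('dish rim',.016,(306,185.5),(378,229)),('green top',.032,(306.5,180.5),(379,225)),('cork top',.029,(395.5,201),(269,245.5)),('knob top',.112,(232,172.5),(407,167)),('can top',.15,(149,184),(413,130))]:
    print(n,plane(S,*a,z),plane(D,*b,z),tri([ray(S,*a),ray(D,*b)]))
print(plane(S,309,232,.044),plane(S,310,262,.044), plane(S,459,176,.06))
E
```

```text
dish rim [ 0.4664 -0.0244  0.016 ] [ 0.4457 -0.0133  0.016 ] [ 0.4522 -0.0234  0.0072]
green top [ 0.4605 -0.0215  0.032 ] [ 0.4421 -0.0112  0.032 ] [ 0.4479 -0.0205  0.0243]
cork top [0.6174 0.2403 0.029 ] [0.6176 0.2382 0.029 ] [0.6173 0.2394 0.0295]
knob top [ 0.5057 -0.2545  0.112 ] [ 0.4854 -0.2346  0.112 ] [ 0.4942 -0.2549  0.1034]
can top [ 0.5975 -0.4674  0.15  ] [ 0.5824 -0.4505  0.15  ] [ 0.5906 -0.4693  0.1443]
[ 0.7415 -0.0482  0.044 ] [ 0.8562 -0.0601  0.044 ] [0.5539 0.4762 0.06  ]
```

Emit:
send_rows --pt "30 25 9 0 0 0" --pt "30 25 9 0 0 0" --pt "30 25 9 0 0 0" --pt "30 25 9 0 0 0" --pt "30 25 9 0 0 0" --pt "30 25 9 0 0 0" --pt "30 25 9 0 0 0" --pt "30 25 9 0 0 0" --grip 94

```text
time: 0.77
tool_pos: [0.405, -0.3233, 0.3025]
ee_rot: [-3.141, 0.0, 0.303]
wrist_force: [0.6, -0.7, -0.0]
width: 0.0942
finger_force: 0.0
```

Emit:
send_rows --pt "25 25 9 0 0 0" --pt "20 25 9 0 0 0" --pt "0 0 0 0 0 0" --pt "0 0 0 0 0 0"

```text
time: 1.1
tool_pos: [0.4498, -0.2739, 0.3206]
ee_rot: [3.141, 0.0, 0.306]
wrist_force: [-0.6, -0.7, 0.2]
width: 0.0941
finger_force: 0.0
```

Run:
```python
from h import *
np.set_printoptions(precision=4,suppress=True)
o=sensors.get_obs(); print(o['time'],o['tool_pos'],o['ee_rot'],o['wrist_force'])
m=optics.camera_model('wrist'); print(m)
cv2.imwrite('pics/w1.png',optics.snapshot('wrist')[:,:,::-1])
```

```text
1.1 [ 0.4498 -0.2739  0.3206] [3.141  0.0003 0.3062] [-0.6312 -0.6844  0.2291]
{'vertical_fov': 58.7743552814647, 'cx': 323.45769767427277, 'cy': 194.34780789304824, 'R': array([[ 0.3011, -0.9536,  0.0007],
       [-0.9199, -0.2903,  0.2635],
       [-0.2511, -0.08  , -0.9647]]), 't': array([-0.3975,  0.2827,  0.5693])}
```

View pics/w1.png

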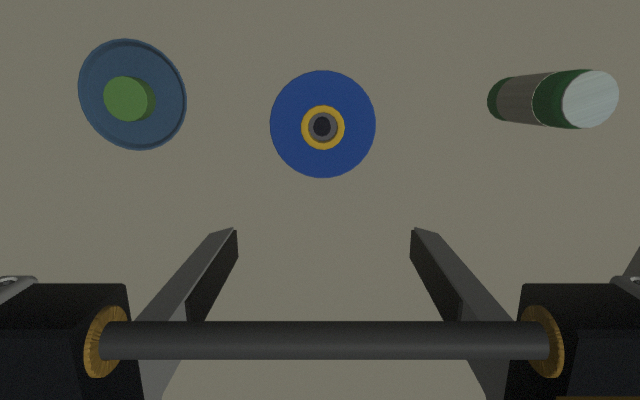

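The wrist view shows the dish at (132,95) with the green cake at (126,99), the cap at (323,124) with the knob at (322,126), and the can top at (590,98).

Run:
```python
from h import *
np.set_printoptions(precision=4,suppress=True)
m=optics.camera_model('wrist'); print(ray(m,0,0)[0])
for n,z,p in [('knob',.112,(322,126)),('cap top',.07,(323,124)),('capL',.07,(270,125)),('capR',.07,(376,125)),('collar',.09,(323,128)),('dish',.016,(132,95)),('dishL',.016,(78,92)),('dishR',.016,(187,100)),('green',.032,(125.5,98.5)),('can',.15,(590,98))]:
    print(n,plane(m,*p,z))
```

```text
[ 0.5221 -0.2525  0.4743]
knob [ 0.4948 -0.2596  0.112 ]
cap top [ 0.4941 -0.2608  0.07  ]
capL [ 0.4753 -0.2044  0.07  ]
capR [ 0.5108 -0.3178  0.07  ]
collar [ 0.4915 -0.2616  0.09  ]
dish [ 0.4532 -0.0248  0.016 ]
dishL [0.4368 0.0397 0.016 ]
dishR [ 0.4678 -0.0912  0.016 ]
green [ 0.4493 -0.0259  0.032 ]
can [ 0.5915 -0.477   0.15  ]
```

Emit:
send_rows --pt "0 41 0 0 0 0" --pt "0 41 0 0 0 0" --pt "0 41 0 0 0 0" --pt "0 41 0 0 0 0" --pt "0 41 0 0 0 0" --pt "0 41 0 0 0 0" --pt "0 0 0 0 0 0" --pt "0 0 0 0 0 0"

```text
time: 1.82
tool_pos: [0.4484, -0.0286, 0.32]
ee_rot: [3.141, 0.001, 0.305]
wrist_force: [-0.0, 0.0, 0.1]
width: 0.0942
finger_force: 0.0
```

Run:
```python
from h import *
np.set_printoptions(precision=4,suppress=True)
o=sensors.get_obs(); print(o['time'],o['tool_pos'],o['ee_rot'],o['wrist_force'])
m=optics.camera_model('wrist'); print(m['R'],m['t'])
cv2.imwrite('pics/w2.png',optics.snapshot('wrist')[:,:,::-1])
```

```text
1.8167 [ 0.4484 -0.0286  0.32  ] [3.1411 0.0009 0.3048] [-0.0147  0.0271  0.0708]
[[ 0.2999 -0.954   0.0006]
 [-0.9201 -0.289   0.2642]
 [-0.2519 -0.0798 -0.9645]] [-0.1625  0.3527  0.5883]
```

View pics/w2.png

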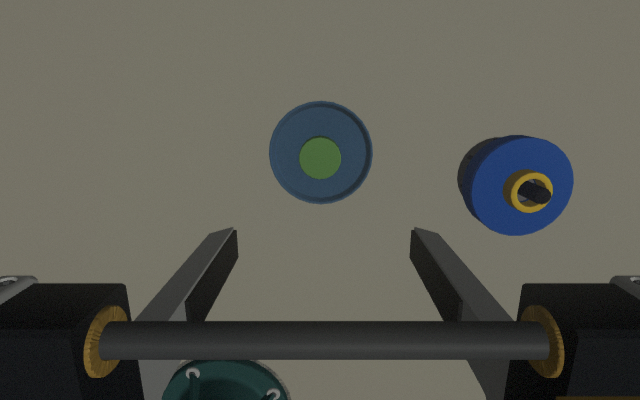

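Dish is now at (320.5,152), green cake top at (320.5,158), both central in the wrist view.

Run:
```python
from h import *
np.set_printoptions(precision=4,suppress=True)
m=optics.camera_model('wrist')
for n,z,p in [('dish',.016,(320.5,152)),('dishL',.016,(269,153)),('dishR',.016,(373,152)),('dishT',.016,(320,101)),('dishB',.016,(320,204)),('green',.032,(320.5,158)),('capC',.07,(516,186)),('knob',.112,(540,193))]:
    print(n,plane(m,*p,z))
```

```text
dish [ 0.455  -0.0246  0.016 ]
dishL [0.4339 0.0387 0.016 ]
dishR [ 0.4752 -0.0896  0.016 ]
dishT [ 0.5159 -0.0052  0.016 ]
dishB [ 0.3876 -0.0448  0.016 ]
green [ 0.4501 -0.0263  0.032 ]
capC [ 0.4928 -0.2535  0.07  ]
knob [ 0.4964 -0.2555  0.112 ]
```

Emit:
send_rows --pt "16 34 -4 0 0 0" --pt "16 34 -4 0 0 0" --pt "16 34 -4 0 0 0" --pt "16 34 -4 0 0 0" --pt "16 34 -4 0 0 0" --pt "16 34 -4 0 0 0" --pt "16 34 -4 0 0 0" --pt "0 0 0 0 0 0"

```text
time: 2.53
tool_pos: [0.5632, 0.211, 0.2877]
ee_rot: [-3.14, 0.005, 0.304]
wrist_force: [0.1, -1.2, -0.5]
width: 0.094
finger_force: 0.0
```

Emit:
send_rows --pt "16 20 -20 0 0 0" --pt "0 0 -30 0 0 0" --pt "0 0 0 0 0 0" --pt "0 0 0 0 0 0"

```text
time: 2.87
tool_pos: [0.5766, 0.226, 0.2394]
ee_rot: [3.141, 0.007, 0.299]
wrist_force: [-0.4, -0.7, 0.0]
width: 0.0939
finger_force: 0.0
```

Run:
```python
from h import *
np.set_printoptions(precision=4,suppress=True)
o=sensors.get_obs(); print(o['time'],o['tool_pos'],o['ee_rot'],o['wrist_force'])
cv2.imwrite('pics/w3.png',optics.snapshot('wrist')[:,:,::-1])
```

```text
2.8667 [0.5766 0.226  0.2394] [3.1408 0.0071 0.2993] [-0.391  -0.6625  0.0049]
```

View pics/w3.png

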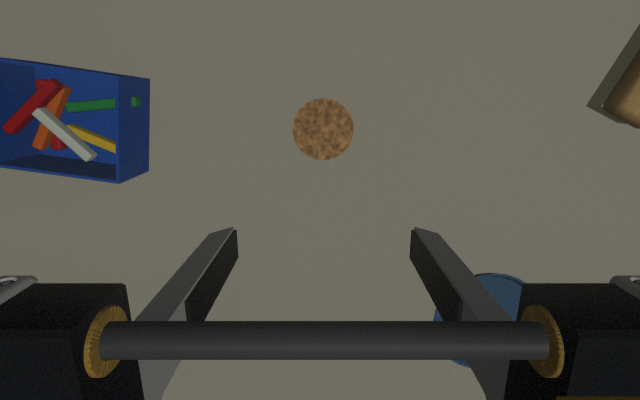

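The cork is at (323,129), about 61 px across; the tub is at the left, clear of the fingers.

Run:
```python
from h import *
np.set_printoptions(precision=4,suppress=True)
m=optics.camera_model('wrist')
o=sensors.get_obs();print(o['tool_pos'],ray(m,0,0)[0])
for p in [(323,129),(292,129),(354,129),(323,98),(323,160)]:
    print(plane(m,*p,.029))
```

```text
[0.5774 0.2265 0.2424] [0.6507 0.2486 0.3967]
[0.6204 0.2394 0.029 ]
[0.611  0.2697 0.029 ]
[0.6297 0.2091 0.029 ]
[0.6496 0.2484 0.029 ]
[0.5898 0.23   0.029 ]
```

Emit:
send_rows --pt "22 7 -20 0 0 0" --pt "21 6 -25 0 0 0" --pt "0 0 -25 0 0 0" --pt "0 0 -25 0 0 0" --pt "0 0 -15 0 0 0" --pt "0 0 -10 0 0 0" --pt "0 0 0 0 0 0" --pt "0 0 0 0 0 0"

```text
time: 3.58
tool_pos: [0.621, 0.2414, 0.1247]
ee_rot: [3.141, -0.003, 0.302]
wrist_force: [-0.4, 0.2, 0.1]
width: 0.0941
finger_force: 0.0
```

Run:
```python
from h import *
np.set_printoptions(precision=4,suppress=True)
for i in range(2):
    o=sensors.get_obs(); print(o['time'],o['tool_pos'],o['ee_rot'],o['wrist_force'])
    m=optics.camera_model('wrist')
    im=optics.snapshot('wrist')
cv2.imwrite('pics/w4.png',im[:,:,::-1])
print(proj(m,[.62,.2394,.029]),proj(m,[o['tool_pos'][0],o['tool_pos'][1],.029]))
```

```text
3.5833 [0.621  0.2414 0.1247] [ 3.1413 -0.0029  0.3017] [-0.3977  0.2414  0.0659]
3.6333 [0.6214 0.2417 0.1254] [ 3.1414 -0.0044  0.302 ] [-0.0838 -0.0051 -0.4294]
[325.0084 207.7048] [322.5868 205.1126]
```

View pics/w4.png

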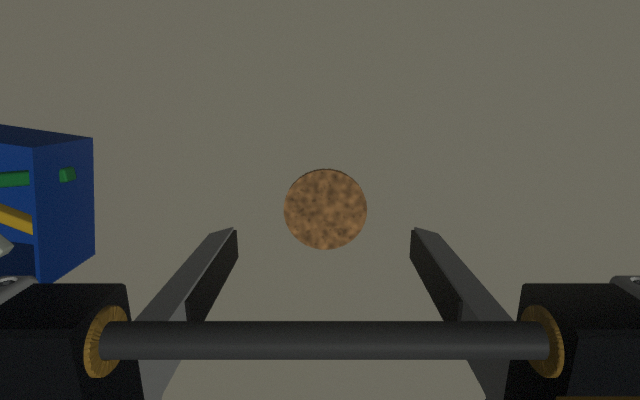

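The cork is at (325,209), within 1 px of the prediction, so I descend and grip it.

Emit:
send_rows --pt "-1 -2 -25 0 0 0" --pt "0 0 -25 0 0 0" --pt "0 0 -20 0 0 0" --pt "0 0 -12 0 0 0" --pt "0 0 -6 0 0 0" --pt "0 0 0 0 0 0" --pt "0 0 0 0 0 0"

```text
time: 4.27
tool_pos: [0.6199, 0.2403, 0.036]
ee_rot: [3.141, -0.002, 0.303]
wrist_force: [0.1, -0.4, 0.6]
width: 0.0935
finger_force: 0.0
```

Emit:
send_rows --pt "0 0 0 0 0 0" --pt "0 0 0 0 0 0" --pt "0 0 0 0 0 0" --pt "0 0 0 0 0 0" --pt "0 0 0 0 0 0" --pt "0 0 0 0 0 0" --grip 55

```text
time: 4.77
tool_pos: [0.6192, 0.2401, 0.0349]
ee_rot: [3.141, -0.001, 0.303]
wrist_force: [0.5, -0.4, 0.6]
width: 0.0608
finger_force: 30.0
```

Emit:
send_rows --pt "0 0 15 0 0 0" --pt "0 0 25 0 0 0" --pt "-9 -15 30 0 0 0" --pt "-20 -32 10 0 0 0" --pt "-20 -32 0 0 0 0" --pt "-20 -32 0 0 0 0" --pt "-20 -32 0 0 0 0" --pt "-20 -32 0 0 0 0"

```text
time: 5.43
tool_pos: [0.5088, 0.0638, 0.1146]
ee_rot: [3.141, -0.0, 0.303]
wrist_force: [0.8, -0.6, 0.5]
width: 0.0608
finger_force: 30.0
```

Emit:
send_rows --pt "-20 -32 0 0 0 0" --pt "-20 -32 0 0 0 0" --pt "-20 -26 0 0 0 0" --pt "0 0 0 0 0 0" --pt "0 0 0 0 0 0"

```text
time: 5.85
tool_pos: [0.4495, -0.0259, 0.1148]
ee_rot: [3.141, -0.001, 0.3]
wrist_force: [-0.1, 0.4, -0.7]
width: 0.061
finger_force: 30.0
```

Run:
```python
from h import *
np.set_printoptions(precision=4,suppress=True)
P=[]
for i in range(3):
    o=sensors.get_obs(); P.append(o['tool_pos'])
    m=optics.camera_model('wrist')
    im=optics.snapshot('wrist')
print(o['time'],np.array(P),o['width'],o['finger_force'])
cv2.imwrite('pics/w5.png',im[:,:,::-1])
for X in [[.4497,-.0261,.032],[.453,-.025,.016]]: print(proj(m,X))
print(m)
```

```text
5.95 [[ 0.4495 -0.0259  0.1148]
 [ 0.4502 -0.0251  0.1148]
 [ 0.4506 -0.0246  0.1148]] 0.06103286233495234 30.000075101852417
[324.2945 212.1079]
[324.1559 200.9679]
{'vertical_fov': 58.7743552814647, 'cx': 323.45769767427277, 'cy': 194.34780789304824, 'R': array([[ 0.2979, -0.9546,  0.0001],
       [-0.9212, -0.2875,  0.2621],
       [-0.2502, -0.0782, -0.965 ]]), 't': array([-0.1583,  0.4108,  0.3907])}
```

View pics/w5.png

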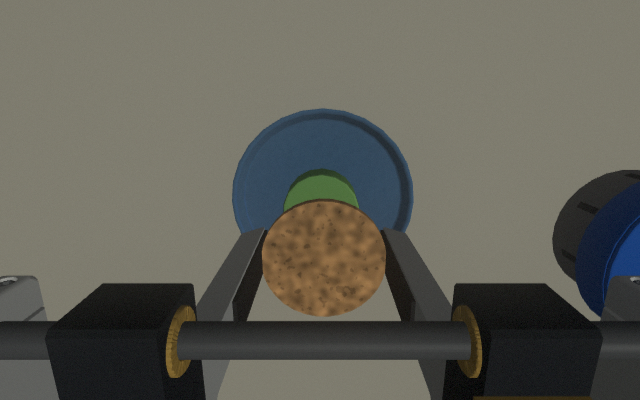

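The cork in hand is centred at (324,258). Behind it are the dish (edges 233 and 413, top at 109) and the green cake (top edge at row 169, centre column 321.5).

Run:
```python
from h import *
np.set_printoptions(precision=4,suppress=True)
m=optics.camera_model('wrist');o=sensors.get_obs()
R=np.array(m['R']);n=-R[1];n[2]=0;n/=np.linalg.norm(n) # image-up direction on table
g=plane(m,321.5,169,.032);d=plane(m,323,109,.016);l=plane(m,233,196,.016);r=plane(m,413,196,.016)
print('green',g-n*.027,'dish',d-n*.068,(l+r)/2)
zc=o['tool_pos'][2]-.0355+.029
print('cork',plane(m,324,258,zc),o['tool_pos'])
```

```text
green [ 0.4529 -0.0228  0.032 ] dish [ 0.4514 -0.0244  0.016 ] [ 0.4565 -0.0227  0.016 ]
cork [ 0.4508 -0.0252  0.1082] [ 0.4507 -0.0243  0.1147]
```

Emit:
send_rows --pt "1 1 -25 0 0 0" --pt "0 0 -20 0 0 0" --pt "0 0 -12 0 0 0" --pt "0 0 -6 0 0 0" --pt "0 0 -4 0 0 0" --pt "0 0 -2 0 0 0" --pt "0 0 0 0 0 0" --pt "0 0 0 0 0 0"

```text
time: 6.67
tool_pos: [0.4518, -0.0239, 0.0463]
ee_rot: [3.141, -0.001, 0.303]
wrist_force: [0.6, -0.6, -0.8]
width: 0.061
finger_force: 30.0
```

Emit:
send_rows --pt "0 0 -1 0 0 0" --pt "0 0 -1 0 0 0" --pt "0 0 0 0 0 0" --pt "0 0 0 0 0 0"

```text
time: 7.0
tool_pos: [0.4511, -0.0241, 0.0437]
ee_rot: [3.141, -0.0, 0.303]
wrist_force: [-0.0, 0.3, -0.7]
width: 0.0607
finger_force: 30.0
```

Emit:
send_rows --pt "0 0 -1 0 0 0" --pt "0 0 0 0 0 0" --pt "0 0 0 0 0 0"

```text
time: 7.25
tool_pos: [0.4513, -0.0241, 0.0428]
ee_rot: [3.141, -0.001, 0.303]
wrist_force: [0.6, 0.3, 1.7]
width: 0.0608
finger_force: 30.0
```

Light contact (about 2 N), so I release.

Emit:
send_rows --pt "0 0 0 0 0 0" --pt "0 0 0 0 0 0" --pt "0 0 0 0 0 0" --pt "0 0 0 0 0 0" --grip 76

```text
time: 7.58
tool_pos: [0.4508, -0.024, 0.0423]
ee_rot: [-3.141, 0.001, 0.303]
wrist_force: [-0.8, 0.3, 0.2]
width: 0.0756
finger_force: 0.0
```

Emit:
send_rows --pt "0 0 10 0 0 0" --pt "0 0 25 0 0 0" --pt "0 0 40 0 0 0" --pt "0 0 40 0 0 0" --pt "-10 0 20 0 0 0" --pt "-10 0 20 0 0 0" --pt "0 0 0 0 0 0" --pt "0 0 0 0 0 0"

```text
time: 8.25
tool_pos: [0.4317, -0.0241, 0.199]
ee_rot: [3.14, -0.004, 0.303]
wrist_force: [0.3, 0.6, 0.1]
width: 0.076
finger_force: 0.0
```

Run:
```python
from h import *
np.set_printoptions(precision=4,suppress=True)
for i in range(2):
    o=sensors.get_obs(); m=optics.camera_model('wrist'); im=optics.snapshot('wrist')
print(o['time'],o['tool_pos'],o['width'])
cv2.imwrite('pics/w6.png',im[:,:,::-1])
for X in [[.4513,-.0241,.037],[.453,-.025,.016]]: print(proj(m,X))
```

```text
8.3 [ 0.431  -0.024   0.1972] 0.07607788559030008
[329.59   163.3182]
[330.6538 157.9779]
```

View pics/w6.png

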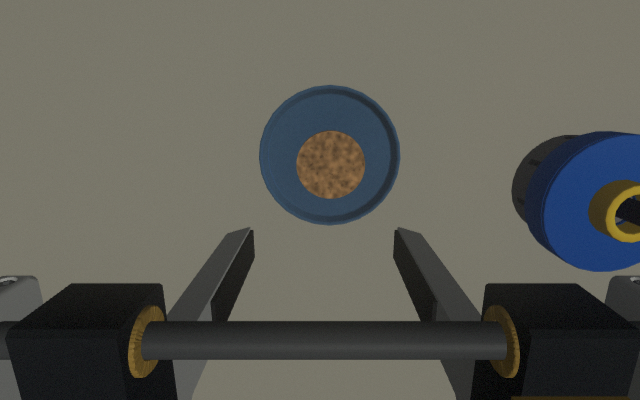

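The cork lies flat at (330.5,165) with no green showing around it; the dish rim centre is at (329.5,155).

Run:
```python
from h import *
np.set_printoptions(precision=4,suppress=True)
m=optics.camera_model('wrist')
print('cork',plane(m,330.5,165,.037))
for p in [(329.5,155),(259,156),(400,156),(330,85),(330,225)]:print(plane(m,*p,.016))
```

```text
cork [ 0.4495 -0.0251  0.037 ]
[ 0.4547 -0.0228  0.016 ]
[0.4339 0.0407 0.016 ]
[ 0.4737 -0.0869  0.016 ]
[ 0.5153 -0.0041  0.016 ]
[ 0.3877 -0.0446  0.016 ]
```

Emit:
send_rows --pt "20 27 0 0 0 0" --pt "23 32 0 0 0 0" --pt "23 33 0 0 0 0" --pt "23 33 0 0 0 0" --pt "23 33 0 0 0 0" --pt "23 33 0 0 0 0" --pt "23 33 0 0 0 0" --pt "23 33 0 0 0 0" --grip 90

```text
time: 9.02
tool_pos: [0.6121, 0.2348, 0.1939]
ee_rot: [3.142, 0.005, 0.303]
wrist_force: [-0.3, 0.2, 0.1]
width: 0.0898
finger_force: 0.0
```

Emit:
send_rows --pt "7 6 -30 0 0 0" --pt "0 0 -30 0 0 0" --pt "0 0 -20 0 0 0" --pt "0 0 0 0 0 0" --pt "0 0 0 0 0 0"

```text
time: 9.43
tool_pos: [0.6173, 0.2386, 0.1133]
ee_rot: [-3.142, 0.008, 0.303]
wrist_force: [-0.2, 0.2, -0.8]
width: 0.0903
finger_force: 0.0
```

Run:
```python
from h import *
np.set_printoptions(precision=4,suppress=True)
for i in range(2):
    o=sensors.get_obs(); m=optics.camera_model('wrist'); im=optics.snapshot('wrist')
print(o['time'],o['tool_pos'],o['width'])
hsv=cv2.cvtColor(im,cv2.COLOR_RGB2HSV)
msk=cv2.inRange(hsv,(10,130,90),(35,255,255)); msk[300:]=0; msk[:, :200]=0; msk[:,450:]=0
n,l,s,c=cv2.connectedComponentsWithStats(msk); k=1+np.argmax(s[1:,4]); print(s[k],c[k])
for z in (.024,.018): print(plane(m,*c[k],z))
cv2.imwrite('pics/w7.png',im[:,:,::-1])
```

```text
9.4833 [0.6186 0.2389 0.1162] 0.08996673944144819
[ 290  171   72   70 3975] [325.605  205.4974]
[0.6196 0.2369 0.024 ]
[0.6179 0.2363 0.018 ]
```

Emit:
send_rows --pt "1 -1 -25 0 0 0" --pt "0 0 -25 0 0 0" --pt "0 0 -18 0 0 0" --pt "0 0 -10 0 0 0" --pt "0 0 -5 0 0 0" --pt "0 0 0 0 0 0" --pt "0 0 0 0 0 0"

```text
time: 10.12
tool_pos: [0.6211, 0.2382, 0.0364]
ee_rot: [3.141, -0.003, 0.303]
wrist_force: [0.2, 0.1, 0.1]
width: 0.0903
finger_force: 0.0
```

Emit:
send_rows --pt "0 0 0 0 0 0"

```text
time: 10.2
tool_pos: [0.6214, 0.2384, 0.0368]
ee_rot: [3.141, -0.004, 0.303]
wrist_force: [-0.4, -0.3, 0.2]
width: 0.09
finger_force: 0.0
```

Emit:
send_rows --pt "0 0 0 0 0 0"

```text
time: 10.28
tool_pos: [0.6211, 0.2384, 0.0365]
ee_rot: [3.141, -0.003, 0.303]
wrist_force: [-0.1, 0.7, 0.2]
width: 0.0902
finger_force: 0.0
```

Emit:
send_rows --pt "-1 0 -4 0 0 0" --pt "0 0 -3 0 0 0" --pt "0 0 0 0 0 0" --pt "0 0 0 0 0 0"

```text
time: 10.62
tool_pos: [0.6186, 0.2379, 0.027]
ee_rot: [3.142, 0.001, 0.303]
wrist_force: [-0.7, -1.0, 0.5]
width: 0.0901
finger_force: 0.0
```

Emit:
send_rows --pt "0 0 0 0 0 0" --pt "0 0 0 0 0 0" --pt "0 0 0 0 0 0" --pt "0 0 0 0 0 0" --pt "0 0 0 0 0 0" --pt "0 0 0 0 0 0" --grip 48

```text
time: 11.12
tool_pos: [0.6191, 0.238, 0.0276]
ee_rot: [3.141, -0.0, 0.303]
wrist_force: [-0.4, -0.2, 0.2]
width: 0.0535
finger_force: 26.3
```

Emit:
send_rows --pt "0 0 15 0 0 0" --pt "0 0 25 0 0 0" --pt "-10 -15 30 0 0 0" --pt "-20 -32 10 0 0 0" --pt "-20 -32 0 0 0 0" --pt "-20 -32 0 0 0 0" --pt "-20 -32 0 0 0 0" --pt "-20 -32 0 0 0 0"

```text
time: 11.78
tool_pos: [0.5077, 0.0618, 0.1074]
ee_rot: [3.141, 0.0, 0.303]
wrist_force: [0.1, -0.4, -0.6]
width: 0.0532
finger_force: 30.0
```

Emit:
send_rows --pt "-20 -32 0 0 0 0" --pt "-20 -30 0 0 0 0" --pt "-18 -25 0 0 0 0" --pt "0 0 0 0 0 0" --pt "0 0 0 0 0 0"

```text
time: 12.2
tool_pos: [0.4505, -0.0248, 0.1077]
ee_rot: [-3.142, -0.001, 0.3]
wrist_force: [0.6, -0.4, -0.1]
width: 0.0534
finger_force: 30.0
```

Run:
```python
from h import *
np.set_printoptions(precision=4,suppress=True)
for i in range(4):
    o=sensors.get_obs(); m=optics.camera_model('wrist'); im=optics.snapshot('wrist'); print(o['time'],o['tool_pos'],o['width'])
cv2.imwrite('pics/w8.png',im[:,:,::-1])
```

```text
12.2 [ 0.4505 -0.0248  0.1077] 0.05339688446133613
12.25 [ 0.4512 -0.024   0.1077] 0.053649807494961475
12.3 [ 0.4515 -0.0236  0.1077] 0.0530774790852359
12.35 [ 0.4517 -0.0233  0.1077] 0.05357243303293168
```

Emit:
send_rows --pt "0 -1 -15 0 0 0" --pt "0 0 -13 0 0 0" --pt "0 0 -7 0 0 0" --pt "0 0 -4 0 0 0" --pt "0 0 -2 0 0 0" --pt "0 0 0 0 0 0" --pt "0 0 0 0 0 0"

```text
time: 12.98
tool_pos: [0.4515, -0.0249, 0.067]
ee_rot: [3.141, -0.001, 0.303]
wrist_force: [0.6, -0.2, 0.1]
width: 0.0533
finger_force: 30.0
```

Emit:
send_rows --pt "0 0 -1 0 0 0" --pt "0 0 0 0 0 0" --pt "0 0 0 0 0 0"

```text
time: 13.23
tool_pos: [0.4513, -0.0251, 0.0659]
ee_rot: [3.141, -0.001, 0.303]
wrist_force: [0.1, 0.4, -0.7]
width: 0.0534
finger_force: 30.0
```

Emit:
send_rows --pt "0 0 -1 0 0 0" --pt "0 0 0 0 0 0" --pt "0 0 0 0 0 0"

```text
time: 13.48
tool_pos: [0.451, -0.025, 0.0645]
ee_rot: [3.141, -0.0, 0.303]
wrist_force: [-0.4, -0.2, -1.0]
width: 0.0534
finger_force: 30.0
```

Emit:
send_rows --pt "0 0 -0.5 0 0 0" --pt "0 0 0 0 0 0" --pt "0 0 0 0 0 0"

```text
time: 13.73
tool_pos: [0.451, -0.025, 0.0645]
ee_rot: [3.141, -0.0, 0.303]
wrist_force: [-1.4, 0.3, 2.6]
width: 0.0534
finger_force: 30.0
```

Contact, so I release, back off and look.

Emit:
send_rows --pt "0 0 0 0 0 0" --pt "0 0 0 0 0 0" --pt "0 0 0 0 0 0" --pt "0 0 0 0 0 0" --grip 72

```text
time: 14.07
tool_pos: [0.451, -0.025, 0.0638]
ee_rot: [3.142, 0.0, 0.303]
wrist_force: [-0.2, -0.5, 0.3]
width: 0.0714
finger_force: 0.0
```

Emit:
send_rows --pt "0 0 10 0 0 0" --pt "0 0 25 0 0 0" --pt "0 0 40 0 0 0" --pt "0 0 40 0 0 0" --pt "0 -8 20 0 0 0" --pt "0 -12 10 0 0 0" --pt "0 0 0 0 0 0" --pt "0 0 0 0 0 0"

```text
time: 14.73
tool_pos: [0.4513, -0.0451, 0.2098]
ee_rot: [3.141, -0.002, 0.302]
wrist_force: [-0.3, -0.3, -0.6]
width: 0.0719
finger_force: 0.0
```

Run:
```python
from h import *
np.set_printoptions(precision=4,suppress=True)
for i in range(2):
    o=sensors.get_obs(); m=optics.camera_model('wrist'); im=optics.snapshot('wrist')
print(o['time'],o['tool_pos'],o['width'])
cv2.imwrite('pics/w9.png',im[:,:,::-1])
for X in [[.4512,-.0245,.061],[.453,-.024,.016]]: print(proj(m,X))
```

```text
14.7833 [ 0.4506 -0.0447  0.2085] 0.0722161871037545
[300.9161 180.226 ]
[303.7478 168.1682]
```

View pics/w9.png

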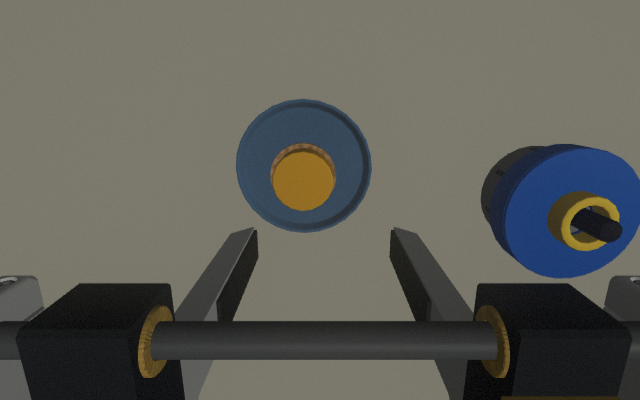

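The yellow cake sits flat on the cork at (303.5,180.5), with an even cork rim behind it; the dish centre is at (303.5,166). Next I fit circles to the outlines.

```bash
cat > fit.py <<'E'
from h import *
from scipy.optimize import least_squares
def contour(im,lo,hi,box):
    h=cv2.cvtColor(im,cv2.COLOR_RGB2HSV); k=cv2.inRange(h,lo,hi); z=np.zeros_like(k); x0,y0,x1,y1=box; z[y0:y1,x0:x1]=k[y0:y1,x0:x1]
    cs,_=cv2.findContours(z,cv2.RETR_EXTERNAL,cv2.CHAIN_APPROX_NONE); c=max(cs,key=cv2.contourArea)
    return cv2.convexHull(c)[:,0,:].astype(float)
def circ(m,pts,z,r=None):
    P=np.array([plane(m,*p,z) for p in pts])[:,:2]
    s=least_squares(lambda q:np.hypot(*(P-q[:2]).T)-q[2],[*P.mean(0),.05],loss='soft_l1',f_scale=.001)
    return s.x
E
python3 - <<'E'
from fit import *
np.set_printoptions(precision=4,suppress=True)
for i in range(4):
    m=optics.camera_model('wrist'); o=sensors.get_obs(); im=optics.snapshot('wrist')
    d=contour(im,(95,60,20),(112,255,255),(200,60,430,235)); y=contour(im,(12,200,120),(28,255,255),(250,120,360,235))
    print(o['tool_pos'],'dish',circ(m,d,.0155),'yel',circ(m,y,.061))
E
```

```text
[ 0.4503 -0.0445  0.2077] dish [ 0.4524 -0.0238  0.067 ] yel [ 0.4479 -0.0436  0.0282]
[ 0.4502 -0.0444  0.2074] dish [ 0.4524 -0.0238  0.067 ] yel [ 0.446  -0.044   0.0282]
[ 0.4502 -0.0444  0.2074] dish [ 0.4524 -0.0238  0.067 ] yel [ 0.4566 -0.0621  0.0283]
[ 0.4503 -0.0444  0.2075] dish [ 0.4524 -0.0238  0.067 ] yel [ 0.449  -0.0562  0.0282]
```

Emit:
send_rows --pt "0 -25 0 0 0 0" --pt "0 -38 0 0 0 0" --pt "4 -38 0 0 0 0" --pt "6 -38 0 0 0 0" --pt "6 -38 0 0 0 0" --pt "4 -38 0 0 0 0" --pt "0 0 0 0 0 0" --pt "0 0 0 0 0 0" --grip 60

```text
time: 15.7
tool_pos: [0.4706, -0.2611, 0.2075]
ee_rot: [-3.139, 0.002, 0.3]
wrist_force: [0.8, -0.1, 0.3]
width: 0.0597
finger_force: 0.0
```

Run:
```python
from fit import *
np.set_printoptions(precision=4,suppress=True)
for i in range(3):
    m=optics.camera_model('wrist'); o=sensors.get_obs(); im=optics.snapshot('wrist')
    print(o['tool_pos'])
c=contour(im,(108,180,60),(125,255,255),(150,20,500,330)); y=contour(im,(18,180,120),(32,255,255),(200,80,450,330))
print(len(c),len(y),c.min(0),c.max(0),y.min(0),y.max(0),'cap',circ(m,c,.07),'collar',circ(m,y,.09))
cv2.imwrite('pics/w10.png',im[:,:,::-1])
print(proj(m,[.495,-.259,.112]))
```

```text
[ 0.4706 -0.2611  0.2075]
[ 0.4707 -0.2598  0.2079]
[ 0.4708 -0.259   0.2084]
9 5 [293. 155.] [303. 165.] [340. 191.] [344. 193.] cap [ 0.4897 -0.2317  0.0044] collar [-3.6297 -1.5368  4.2985]
[332.7605 173.8734]
```

View pics/w10.png

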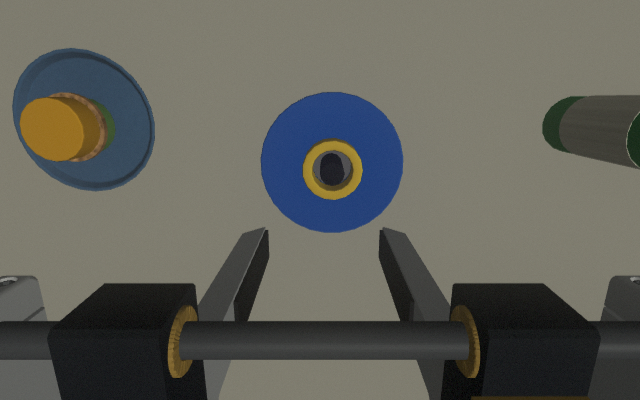

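The knob is at (332,169), the yellow collar centre at (333,169.5), and the cap centre at (332,162); the soap stack at the left is upright.

Run:
```python
from fit import *
np.set_printoptions(precision=4,suppress=True)
m=optics.camera_model('wrist'); o=sensors.get_obs(); print(o['tool_pos'])
def mid(z,L,R,T,B):
    a=[plane(m,*p,z) for p in (L,R,T,B)]; print((a[0]+a[1])/2,(a[2]+a[3])/2,np.linalg.norm(a[0]-a[1]),np.linalg.norm(a[2]-a[3]))
mid(.07,(261,162),(403,162),(332,92),(332,232))
mid(.09,(303,169.5),(363,169.5),(333,139),(333,200))
print(plane(m,332,169,.112))
im=cv2.imread('pics/w10.png'); print(im[169,300-15],im[169,312],im[215,330])
```

```text
[ 0.471  -0.2587  0.2087]
[ 0.4964 -0.2587  0.07  ] [ 0.4934 -0.2596  0.07  ] 0.11854605722306262 0.1185478589272069
[ 0.4942 -0.2597  0.09  ] [ 0.4937 -0.2599  0.09  ] 0.04693614221734775 0.04856656769743813
[ 0.4983 -0.2571  0.112 ]
[122  68  40] [ 45 101 120] [120  64  35]
```

Emit:
send_rows --pt "12 0 -20 0 0 0" --pt "12 0 -20 0 0 0" --pt "0 0 -18 0 0 0" --pt "0 0 -12 0 0 0" --pt "0 0 -8 0 0 0" --pt "0 0 -6 0 0 0" --pt "0 0 0 0 0 0" --pt "0 0 0 0 0 0"

```text
time: 16.52
tool_pos: [0.4952, -0.2599, 0.1257]
ee_rot: [3.141, -0.001, 0.303]
wrist_force: [-0.5, -0.0, 0.7]
width: 0.0602
finger_force: 0.0
```

Run:
```python
from fit import *
np.set_printoptions(precision=4,suppress=True)
T=[]
for i in range(4):
    T.append(sensors.get_obs()['tool_pos']); m=optics.camera_model('wrist'); im=optics.snapshot('wrist')
print(np.array(T))
h=cv2.cvtColor(im,cv2.COLOR_RGB2HSV)
k=cv2.inRange(h,(100,120,50),(125,255,255)); y=cv2.inRange(h,(18,100,80),(32,255,255)); d=cv2.inRange(im,(0,0,0),(45,45,55))
print([ (int(v.min()),int(v.max())) for v in np.nonzero(k)[::-1]],[ (int(v.min()),int(v.max())) for v in np.nonzero(y[:300])[::-1]])
for r in range(200,300,10):
    a=np.nonzero(y[r])[0]; b=np.nonzero(k[r,200:450])[0]+200; print(r,a[[0,-1]] if len(a) else '',b[[0,-1]] if len(b) else '')
print(proj(m,[.4945,-.2585,.112]),proj(m,[.4945,-.2585,.09]))
```

```text
[[ 0.4952 -0.2599  0.1257]
 [ 0.4954 -0.2602  0.1262]
 [ 0.4955 -0.2604  0.1264]
 [ 0.4955 -0.2604  0.1264]]
[(10, 414), (115, 308)] [(0, 360), (142, 275)]
200 [  0 344] [228 411]
210 [291 352] [227 413]
220 [283 357] [226 413]
230 [280 359] [227 413]
240 [280 360] [229 411]
250 [282 357] [269 378]
260 [288 351] [268 379]
270 [301 339] [265 382]
280  [261 386]
290  [263 377]
[318.0455 251.687 ] [318.526  235.7153]
```

Emit:
send_rows --pt "-1 2 -3 0 0 0" --pt "0 0 -3 0 0 0" --pt "0 0 0 0 0 0" --pt "0 0 0 0 0 0" --pt "0 0 0 0 0 0"

```text
time: 17.13
tool_pos: [0.4939, -0.258, 0.1189]
ee_rot: [-3.141, 0.0, 0.303]
wrist_force: [-0.7, 0.3, -0.9]
width: 0.0601
finger_force: 0.0
```

Emit:
send_rows --pt "0 0 0 0 0 0" --pt "0 0 0 0 0 0"

```text
time: 17.3
tool_pos: [0.4941, -0.2581, 0.1191]
ee_rot: [3.141, -0.0, 0.303]
wrist_force: [0.1, 0.3, -0.2]
width: 0.06
finger_force: 0.0
```

Emit:
send_rows --pt "0 0 0 0 0 0" --pt "0 0 0 0 0 0" --pt "0 0 0 0 0 0" --pt "0 0 0 0 0 0" --pt "0 0 0 0 0 0" --pt "0 0 0 0 0 0" --pt "0 0 0 0 0 0" --grip 10

```text
time: 17.88
tool_pos: [0.494, -0.258, 0.119]
ee_rot: [3.142, -0.0, 0.303]
wrist_force: [0.9, 0.3, -0.5]
width: 0.0173
finger_force: 30.1
```

Emit:
send_rows --pt "0 0 2 0 0 0" --pt "0 0 3 0 0 0" --pt "0 0 5 0 0 0" --pt "0 0 0 0 0 0" --pt "0 0 0 0 0 0"

```text
time: 18.3
tool_pos: [0.4942, -0.2581, 0.1293]
ee_rot: [3.141, -0.0, 0.303]
wrist_force: [0.0, -0.0, -3.9]
width: 0.0176
finger_force: 30.0
```

Emit:
send_rows --pt "0 0 8 0 0 0" --pt "0 0 12 0 0 0" --pt "0 0 15 0 0 0" --pt "0 0 15 0 0 0" --pt "0 0 14 0 0 0" --pt "0 0 8 0 0 0" --pt "0 0 4 0 0 0" --pt "0 0 0 0 0 0"

```text
time: 18.97
tool_pos: [0.4945, -0.2584, 0.2067]
ee_rot: [3.139, -0.002, 0.303]
wrist_force: [0.0, -0.0, -4.8]
width: 0.017
finger_force: 30.0
```

Emit:
send_rows --pt "-1 6 0 0 0 0" --pt "-2 12 0 0 0 0" --pt "-3 18 0 0 0 0" --pt "-4 22 0 0 0 0" --pt "-4 24 0 0 0 0" --pt "-5 25 0 0 0 0" --pt "-4 25 0 0 0 0" --pt "-4 25 0 0 0 0"

```text
time: 19.63
tool_pos: [0.4656, -0.0986, 0.2038]
ee_rot: [-3.14, 0.002, 0.303]
wrist_force: [0.7, 0.5, -3.7]
width: 0.017
finger_force: 30.0
```

Emit:
send_rows --pt "-4 24 0 0 0 0" --pt "-4 22 0 0 0 0" --pt "-3 16 0 0 0 0" --pt "-2 10 0 0 0 0" --pt "-1 6 0 0 0 0" --pt "0 0 0 0 0 0" --pt "0 0 0 0 0 0" --pt "0 0 0 0 0 0"

```text
time: 20.3
tool_pos: [0.4531, -0.0237, 0.2048]
ee_rot: [3.141, 0.0, 0.302]
wrist_force: [-0.4, -0.2, -4.3]
width: 0.0172
finger_force: 30.0
```

Run:
```python
from fit import *
np.set_printoptions(precision=4,suppress=True)
T=[]
for i in range(4):
    o=sensors.get_obs();T.append(o['tool_pos']); m=optics.camera_model('wrist'); im=optics.snapshot('wrist')
print(o['time'],np.array(T),o['wrist_force'],o['ee_rot'])
cv2.imwrite('pics/w11.png',im[:,:,::-1])
h=cv2.cvtColor(im,cv2.COLOR_RGB2HSV)
k=cv2.inRange(h,(100,120,50),(125,255,255)); y=cv2.inRange(h,(18,100,80),(32,255,255))
for r in range(100,300,12):
    a=np.nonzero(y[r,200:450])[0]+200; b=np.nonzero(k[r])[0]; print(r,a[[0,-1]] if len(a) else '',b[[0,-1]] if len(b) else '')
tz=o['tool_pos'][2]
x,yy=o['tool_pos'][:2]
print(proj(m,[x,yy,tz-.119+.09]))
b=circ(m,[(0,0)],.1) if 0 else None
```

```text
20.45 [[ 0.4531 -0.0237  0.2048]
 [ 0.4531 -0.0238  0.2048]
 [ 0.4531 -0.0238  0.2049]
 [ 0.4531 -0.0238  0.2049]] [-0.2407 -0.1556 -4.2343] [3.1414 0.0003 0.3014]
100  
112  
124  
136  [285 364]
148  [266 383]
160  [253 396]
172  [244 405]
184  [237 412]
196 [326 339] [232 418]
208 [300 355] [229 420]
220 [288 362] [227 421]
232 [284 365] [228 421]
244  [230 418]
256  [234 415]
268 [307 340] [241 408]
280  [249 399]
292  [305 342]
[322.3659 239.9658]
```

Run:
```python
from fit import *
np.set_printoptions(precision=4,suppress=True)
im=cv2.imread('pics/w11.png')[:,:,::-1].copy(); m=optics.camera_model('wrist'); o=sensors.get_obs()
h=cv2.cvtColor(im,cv2.COLOR_RGB2HSV); k=cv2.inRange(h,(100,120,50),(125,255,255))
pts=[]
for r in range(136,280,4):
    b=np.nonzero(k[r])[0]; pts+=[(b[0],r),(b[-1],r)]
b=[np.nonzero(k[:,c])[0][0] for c in range(300,350,5)]; pts+=list(zip(range(300,350,5),b))
for z in (.152,.156,.160): print(z,circ(m,pts,z),o['tool_pos'])
```

```text
0.152 [ 0.452  -0.0253  0.0601] [ 0.4531 -0.0237  0.2049]
0.156 [ 0.4535 -0.0248  0.059 ] [ 0.4531 -0.0237  0.2049]
0.16 [ 0.4549 -0.0244  0.0578] [ 0.4531 -0.0237  0.2049]
```

Emit:
send_rows --pt "-0.5 0.5 -5 0 0 0" --pt "0 0 -9 0 0 0" --pt "0 0 -10 0 0 0" --pt "0 0 -10 0 0 0" --pt "0 0 -8 0 0 0" --pt "0 0 -6 0 0 0" --pt "0 0 -4 0 0 0" --pt "0 0 0 0 0 0"

```text
time: 21.17
tool_pos: [0.4518, -0.0224, 0.1516]
ee_rot: [-3.141, 0.002, 0.303]
wrist_force: [-0.0, 0.1, -4.4]
width: 0.0173
finger_force: 30.0
```

Emit:
send_rows --pt "0 0 -4 0 0 0" --pt "0 0 -5 0 0 0" --pt "0 0 -5 0 0 0" --pt "0 0 -3 0 0 0" --pt "0 0 0 0 0 0" --pt "0 0 0 0 0 0"

```text
time: 21.67
tool_pos: [0.4524, -0.0225, 0.1358]
ee_rot: [-3.141, 0.0, 0.303]
wrist_force: [0.3, 0.3, -4.3]
width: 0.0173
finger_force: 30.0
```

Bell rim is about 0.017 m up, at the dish rim level, so I lower gently and watch the force.

Emit:
send_rows --pt "0 0 -2 0 0 0" --pt "0 0 -2 0 0 0" --pt "0 0 0 0 0 0" --pt "0 0 0 0 0 0"

```text
time: 22.0
tool_pos: [0.4524, -0.0225, 0.1319]
ee_rot: [-3.142, 0.0, 0.303]
wrist_force: [-0.5, -0.6, -4.3]
width: 0.0172
finger_force: 30.0
```

Emit:
send_rows --pt "0 0 -1.5 0 0 0" --pt "0 0 -1 0 0 0" --pt "0 0 0 0 0 0" --pt "0 0 0 0 0 0"

```text
time: 22.33
tool_pos: [0.4525, -0.0225, 0.1294]
ee_rot: [-3.142, 0.0, 0.303]
wrist_force: [-1.2, -0.4, -3.4]
width: 0.0169
finger_force: 30.0
```

Emit:
send_rows --pt "0 0 -1 0 0 0" --pt "0 0 0 0 0 0" --pt "0 0 0 0 0 0"

```text
time: 22.58
tool_pos: [0.4525, -0.0225, 0.1285]
ee_rot: [3.142, 0.0, 0.303]
wrist_force: [-0.7, -0.6, -4.6]
width: 0.0173
finger_force: 30.0
```

Emit:
send_rows --pt "0 0 -1 0 0 0" --pt "0 0 0 0 0 0" --pt "0 0 0 0 0 0"

```text
time: 22.83
tool_pos: [0.4525, -0.0225, 0.1274]
ee_rot: [3.142, 0.0, 0.303]
wrist_force: [0.1, -0.4, -3.7]
width: 0.0175
finger_force: 30.0
```

Emit:
send_rows --pt "0 0 -0.7 0 0 0" --pt "0 0 0 0 0 0" --pt "0 0 0 0 0 0"

```text
time: 23.08
tool_pos: [0.4527, -0.0225, 0.127]
ee_rot: [3.141, -0.0, 0.303]
wrist_force: [0.4, 0.1, -3.5]
width: 0.017
finger_force: 30.0
```

Emit:
send_rows --pt "0 0 -0.7 0 0 0" --pt "0 0 0 0 0 0" --pt "0 0 0 0 0 0"

```text
time: 23.33
tool_pos: [0.4527, -0.0225, 0.127]
ee_rot: [3.141, -0.001, 0.303]
wrist_force: [-1.5, 0.3, 2.4]
width: 0.0172
finger_force: 30.0
```

Seated at the expected height (0.127), so I release.

Emit:
send_rows --pt "0 0 0 0 0 0" --pt "0 0 0 0 0 0" --pt "0 0 0 0 0 0" --pt "0 0 0 0 0 0" --pt "0 0 0 0 0 0" --pt "0 0 0 0 0 0" --pt "0 0 0 0 0 0" --grip 72

```text
time: 23.92
tool_pos: [0.4525, -0.0225, 0.1261]
ee_rot: [3.141, -0.0, 0.303]
wrist_force: [-0.7, -0.7, -0.1]
width: 0.0606
finger_force: 0.0
```

Run:
```python
from fit import *
np.set_printoptions(precision=4,suppress=True)
for i in range(4):
    o=sensors.get_obs(); m=optics.camera_model('wrist'); im=optics.snapshot('wrist')
print(o['time'],o['tool_pos'],o['wrist_force'],o['width'])
h=cv2.cvtColor(im,cv2.COLOR_RGB2HSV); k=cv2.inRange(h,(100,120,50),(125,255,255)); y=cv2.inRange(h,(18,100,80),(32,255,255))
pts=[]
for r in range(136,224,4):
    b=np.nonzero(k[r])[0]
    if len(b)>20: pts+=[(b[0],r),(b[-1],r)]
for c in range(290,360,5):
    b=np.nonzero(k[:,c])[0]; pts+=[(c,b[0])]
for z in (.076,.078,.08): print(z,circ(m,pts,z))
q=[]
for r in range(190,290,4):
    b=np.nonzero(y[r,230:420])[0]+230
    if len(b)>10: q+=[(b[0],r),(b[-1],r)]
print(circ(m,q,.098), q[::4])
```

```text
24.0667 [ 0.4525 -0.0225  0.1261] [-0.2328  0.0741 -0.4069] 0.07101582495546489
0.076 [ 0.4538 -0.0235  0.0587]
0.078 [ 0.4545 -0.0232  0.0582]
0.08 [ 0.4552 -0.023   0.0576]
[ 0.4531 -0.0238  0.0235] [(np.int64(319), 198), (np.int64(301), 206), (np.int64(293), 214), (np.int64(287), 222), (np.int64(284), 230), (np.int64(283), 238), (np.int64(283), 246), (np.int64(286), 254), (np.int64(289), 262), (np.int64(297), 270), (np.int64(312), 278)]
```

Emit:
send_rows --pt "0 0 -7 0 0 0" --pt "0 0 -7 0 0 0" --pt "0 0 -4 0 0 0" --pt "0 0 -2 0 0 0" --pt "0 0 0 0 0 0" --pt "0 0 0 0 0 0" --pt "0 0 0 0 0 0"

```text
time: 24.7
tool_pos: [0.4527, -0.0225, 0.1063]
ee_rot: [3.141, -0.0, 0.303]
wrist_force: [0.3, -0.8, -1.0]
width: 0.0726
finger_force: 0.0
```

Close in steps for a gentle touch.

Emit:
send_rows --pt "0 0 0 0 0 0" --pt "0 0 0 0 0 0" --pt "0 0 0 0 0 0" --pt "0 0 0 0 0 0" --grip 51

```text
time: 25.03
tool_pos: [0.4526, -0.0225, 0.1063]
ee_rot: [3.141, -0.0, 0.303]
wrist_force: [0.4, -0.2, -0.2]
width: 0.0517
finger_force: 0.0
```

Emit:
send_rows --pt "0 0 0 0 0 0" --pt "0 0 0 0 0 0" --pt "0 0 0 0 0 0" --pt "0 0 0 0 0 0" --pt "0 0 0 0 0 0" --grip 40

```text
time: 25.45
tool_pos: [0.4526, -0.0226, 0.1062]
ee_rot: [3.141, -0.0, 0.303]
wrist_force: [0.7, -0.4, 0.6]
width: 0.0468
finger_force: 30.0
```

Emit:
send_rows --pt "0 0 2 0 0 0" --pt "0 0 3 0 0 0" --pt "0 0 3 0 0 0" --pt "0 0 0 0 0 0" --pt "0 0 0 0 0 0"

```text
time: 25.87
tool_pos: [0.4526, -0.0225, 0.1143]
ee_rot: [3.141, -0.0, 0.303]
wrist_force: [-0.4, -0.6, -3.2]
width: 0.0466
finger_force: 30.0
```

Emit:
send_rows --pt "0 0 0 0 0 0" --pt "0 0 0 0 0 0"

```text
time: 26.03
tool_pos: [0.4524, -0.0225, 0.1139]
ee_rot: [-3.141, 0.0, 0.303]
wrist_force: [0.5, -0.8, -1.9]
width: 0.047
finger_force: 30.0
```

Run:
```python
from h import *
F=[]
for i in range(8):
    F.append(sensors.get_obs()['wrist_force']); optics.snapshot('scene')
F=np.array(F);print(F.round(1)[:,2],F.mean(0))
```

```text
[-1.9 -1.9 -1.6 -2.4 -1.  -1.7 -2.1 -1.3] [-0.03893141 -0.35552519 -1.7414035 ]
```

The load is about 1.5 N, the cap alone, so I lift on.

Emit:
send_rows --pt "0 0 6 0 0 0" --pt "0 0 12 0 0 0" --pt "0 0 15 0 0 0" --pt "0 0 15 0 0 0" --pt "0 0 15 0 0 0" --pt "0 0 12 0 0 0" --pt "0 0 8 0 0 0" --pt "0 0 4 0 0 0"

```text
time: 27.1
tool_pos: [0.4531, -0.0226, 0.2027]
ee_rot: [3.14, -0.002, 0.303]
wrist_force: [0.3, -0.5, -1.2]
width: 0.047
finger_force: 30.0
```

Emit:
send_rows --pt "0 0 0 0 0 0" --pt "0 0 0 0 0 0" --pt "0 0 0 0 0 0" --pt "0 0 0 0 0 0" --pt "0 0 0 0 0 0" --pt "0 0 0 0 0 0"

```text
time: 27.6
tool_pos: [0.4522, -0.0225, 0.2005]
ee_rot: [-3.141, 0.001, 0.303]
wrist_force: [-0.3, -0.1, -1.3]
width: 0.047
finger_force: 30.0
```

Run:
```python
from fit import *
np.set_printoptions(precision=4,suppress=True)
S=optics.camera_model('side'); im=optics.snapshot('side'); o=sensors.get_obs()
print(o['time'],o['tool_pos'],o['wrist_force'],o['width'],o['finger_force'])
h=cv2.cvtColor(im,cv2.COLOR_RGB2HSV)
u,v=proj(S,[.4525,-.023,.04]).astype(int); print(u,v,'knob top',proj(S,[.4525,-.023,.12]),'cap edge',proj(S,[.4525,-.023,.135]))
for r in range(v-90,v+40,5):
    print(r,' '.join('%d/%d/%d'%tuple(im[r,c]) for c in range(u-30,u+31,10)))
```

```text
27.65 [ 0.4523 -0.0225  0.2007] [-0.477  -0.3253 -1.122 ] 0.047009916109376416 29.999512117356062
378 219 knob top [379.7129 194.3812] cap edge [380.0056 189.4609]
129 125/84/49 113/76/43 127/94/65 119/116/110 115/111/105 59/54/50 145/144/136
134 114/77/42 123/92/64 56/52/49 57/52/49 57/52/49 78/67/50 48/86/50
139 124/93/65 147/140/125 51/46/44 53/49/47 54/52/47 148/141/128 51/88/52
144 148/141/126 147/141/125 119/116/110 118/116/109 114/110/106 149/142/127 127/121/107
149 147/140/126 147/141/126 119/116/110 119/116/111 118/115/109 147/141/125 128/122/107
154 148/142/125 147/142/127 148/142/127 117/113/109 120/117/107 148/141/127 132/126/111
159 147/140/124 148/142/127 146/141/126 118/115/110 132/128/116 148/142/127 132/126/112
164 149/142/126 146/140/125 148/142/127 117/116/109 138/133/121 147/141/124 56/98/57
169 147/141/127 148/142/126 120/124/130 119/115/112 170/147/75 148/142/128 148/142/127
174 148/141/128 147/141/125 51/84/141 120/117/113 154/129/25 54/85/143 149/142/128
179 150/143/128 93/99/123 53/84/141 111/108/103 133/110/35 58/88/144 146/141/125
184 149/143/128 75/79/93 5
[... 477 characters left out ...]
126 73/69/67 97/94/91 100/96/94 149/143/128 148/141/126
219 148/141/127 119/119/115 81/78/73 104/99/96 93/90/87 147/142/128 149/143/129
224 148/141/127 72/85/99 82/80/74 86/82/80 82/79/76 62/71/80 148/142/127
229 147/142/127 75/90/105 81/79/74 86/83/78 87/82/81 73/90/107 149/142/128
234 149/144/129 74/93/112 83/80/76 76/72/69 85/82/80 72/86/101 148/142/128
239 149/144/129 149/144/128 78/92/107 88/84/80 78/94/107 149/143/128 147/142/127
244 149/144/128 148/143/127 148/143/127 93/98/99 136/131/119 148/143/127 150/145/130
249 149/143/129 149/142/127 150/144/128 149/142/128 148/143/128 148/143/127 148/142/126
254 148/141/127 149/143/128 149/143/129 148/142/128 149/143/128 148/143/129 148/143/127
```

The bell is seated in the dish with its knob clear below the cap, and the cap has risen 94 mm. I hand it in.

```bash
python3 -c "
from bench import ticket
print(ticket.close_job())"
```

```text
the job is handed in; nothing more can be done
None
```

I stacked the green cake, cork and yellow cake in the dish, seated the inner cover over them, and handed the job in at about 28 s with the cap held level about 94 mm above its rest position; no verdict came back.

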